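# Shut the bench chest, sparing the bottle

### The arm

A 7-joint arm with a two-finger parallel gripper is mounted at the origin on a cart in front of the work surface, level with it; the furniture and walls round the work are solid. World frame = base frame: x ahead of the robot, y to its left, z up, the work surface at z = 0. Lengths are in m, angles in rad, forces in N, time in s.
With the tool pointing down it reaches from about 0.35 to 0.9 m from the base axis. Payload 8.1 kg.
Tool frame: the origin (TCP) lies on the centre line of the jaws, within the pads' length; the fingertips stand 17 mm ahead of it and the grasp point (between the pads) lies 2 mm behind it; z points along the fingers, y is the direction in which the jaws open and shut (so a half turn about z gives the same grasp; the last joint's range is limited). The gripper opens to 92 mm and grips with 3 to 60 N. Pads are 19 mm wide; open, the fingers measure 130 mm over their backs; the gripper's body (75 mm by 190 mm) begins 47 mm behind the grasp point.
Start: joints at [-1.415, 0.434, 0.025, 1.573, -0.012, 1.134, -0.075], TCP at [0.16, 0.604, 0.244] pointing down, gripper open.
Joint ranges: [-2.62, 2.62], [-0.44, 2.09], [-1.27, 1.32], [0.08, 2.57], [-1.32, 4.46], [0.12, 2], [-2.74, 2.74]. Speed limits (rad/s): [2.22, 2.22, 3.01, 3.01, 3.14, 3.14, 3.14].

### API

Orientations are given as a rotation vector (axis times angle).
In Python, from cell import arm gives the robot as it stands.
- The arm moves only by the shell command python3 -m creep 'ROWS' [FORCE]. ROWS is JSON, a list that holds one entry, the list of rows, each a list of 7 numbers: the shift along the world's x, y, z in cm, then the turn, a rotation vector about the world's x, y, z in degrees, then the opening, from -1 (shut) to 1 (fully open), so that 0 is half open. In form: [[[tx, ty, tz, ax, ay, az, jaw], ...]]. A call has 1 to 5 rows; each row is the pose to reach, as a shift and turn from the pose commanded when the call began; what a row does not reach only later rows make up. A row lasts 1/10 s, in which the tool goes at most 50 mm and 8.59 degrees, less where a joint would pass 70% of its speed; a pose out of reach is approached as far as the arm can. A call with a gripper value outside its range is refused whole. The fingers move at their own pace and stop on an object; FORCE is the grip in N (left out, the last holds). Time passes only in rows, so rows that repeat a pose let the fingers close. It gives the time, the measured TCP pose, the force and the opening at its end, in the units of the state.
- arm.observe(): the state, without advancing time (a new reading comes with each control period).
- arm.get_image(name): name is "scene" or "side" or "wrist"; returns the picture (480x640x3 uint8, red, green, blue); there is no depth.
- arm.camera_model(name): a dict with "vfov" (degrees; the focal length in pixels is half the picture's height over the tangent of half this angle, whatever the lens; pixels are square), "cx", "cy" (the principal point, pixels), "cam_to_world" (4x4, takes a point from camera to world coordinates); the wrist camera has in their place "T_tool_cam" (4x4, takes a point from camera to tool coordinates, whose origin is the TCP and whose axes are the flange's). Camera axes: x right, y down, z forward; pixel columns grow to the right and rows downward; lengths in m; the calibration is good to about 2 mm. The wrist camera is an equidistant fisheye: a pixel r from the principal point sees the ray r / f radians off the axis. A picture is of the moment at which its call begins: read the wrist's pose just before it. camera_model takes no time and is no camera call.
- arm.sign_off(): hands the job in, once; it reports no verdict.
The state is a dict: "clock": time; "joints": joint angles; "dq": joint speeds; "joint_efforts": joint torques, N m; "position": TCP position; "ee_rot": TCP orientation; "force": force on the tool from outside, world axes, zero at the start; "ft_torque": the same for the moment, N m; "width": opening from 0.0 (shut) to 1.0 (fully open).
Only numpy, scipy, OpenCV 4.12 (cv2) and the standard library are available. Lean on these libraries where they do the work, as an engineer would, in place of code of your own. Each camera call takes 0.05 s, during which the arm holds its last target.

### The job

All three drawers of the low wooden chest stand open. With the fingertips, push fully shut the two drawers that hold low things (a roll of tape and a small cap); leave the third drawer open just as it is, because the roll-on bottle standing in it is too tall to pass under the chest's top. Do not lift or take out anything, and leave that bottle and the things on and around the chest standing where they are.

Things in the scene. Friction and masses are not known exactly. Their poses are not given: they have to be found in the camera images.
- chest: low wooden drawer chest fixed to the table, 160 deep (x) x 270 wide (y) x 76 mm high, its top board overhanging 8 mm in front; origin under its centre on the table; x points from its front to its back, the chest's +y side is its left as the robot sees it. Three drawers side by side, 82 mm apart (centres at y = +82, 0, -82 mm), slide out of its front (the -x face, 80 mm before the origin). Its top board's underside is 66 mm above the table
- drawer_left (a joint): how far the left drawer stands out of the chest, m: 0 = fully shut against its stop, 0.11 = fully out; slides with about 1.5 N of friction and stays where it is left; no spring or catch
- drawer_middle (a joint): how far the middle drawer stands out of the chest, m: 0 = fully shut against its stop, 0.11 = fully out; slides with about 1.5 N of friction and stays where it is left; no spring or catch
- drawer_right (a joint): how far the right drawer stands out of the chest, m: 0 = fully shut against its stop, 0.11 = fully out; slides with about 1.5 N of friction and stays where it is left; no spring or catch
- knob_left (a point): centre of the flat outer face of the left drawer's round wooden knob (22 mm diameter, standing 18 mm out from the 10 mm thick drawer front, centre 40 mm above the table, the front reaches 26 mm above and below it). Axes are the chest's: x points the way the drawer is pushed shut
- knob_middle (a point): centre of the flat outer face of the middle drawer's round wooden knob (22 mm diameter, standing 18 mm out from the 10 mm thick drawer front, centre 40 mm above the table, the front reaches 26 mm above and below it). Axes are the chest's: x points the way the drawer is pushed shut
- knob_right (a point): centre of the flat outer face of the right drawer's round wooden knob (22 mm diameter, standing 18 mm out from the 10 mm thick drawer front, centre 40 mm above the table, the front reaches 26 mm above and below it). Axes are the chest's: x points the way the drawer is pushed shut
- rollon: roll-on bottle of brown glass with a black cap, 29 mm diameter, 78 mm tall, standing loose in one of the three drawers (which one varies); origin at the centre of its underside, 18 mm above the table on the drawer floor. Its top stands 96 mm above the table, 45 mm above the drawer's sides
- tape: roll of pale tape lying flat, 62 mm diameter, 18 mm high, loose in another drawer; origin at the centre of its underside on the drawer floor
- cap: small white ribbed cap standing open end up, 24 mm diameter and height, loose in the remaining drawer; origin at the centre of its underside on the drawer floor
- jar: bystander: small glass jar, 62 mm diameter, 81 mm high, loose on top of the chest towards the back; origin at the centre of its underside
- dropper: bystander: brown dropper bottle, 33 mm diameter, 112 mm high, on the table beside the left (+y) end of the chest; origin at the centre of its underside
- amber: bystander: brown bottle with a black screw cap, 49 mm diameter, 119 mm high, loose on top of the chest towards the back, left of the jar; origin at the centre of its underside

How it is judged:
By the outcome, as a careful person would: the job done as asked, in the order asked, and still so for the second after the job is handed in, with the robot touching nothing.
It also fails if it takes over 48 s, if anything falls off the work surface, if the arm or the gripper's body presses on something with over 40 N, if the wrist force passes 120 N, or if a joint passes its speed limit or range.

## Working session

There is one attempt and no reset: what is moved stays moved. The work goes in short steps, Python scripts to look and compute and a shell command to move; the robot and the scene stay as the last step left them, time stands still between calls to the robot, and variables do not carry over. Pictures are saved under pics/ and viewed, and the job is handed in when it is done.

```bash
mkdir -p pics; ls
python3 - <<'E'
from cell import arm
import cv2,numpy as np
print(arm.observe())
for n in("scene","side","wrist"):
    im=arm.get_image(n); cv2.imwrite(f"pics/{n}0.png",im[:,:,::-1]); print(n,arm.camera_model(n))
E
```

```text
pics
{'clock': 0.0, 'joints': array([-1.41457881,  0.43522209,  0.02496354,  1.57409882, -0.01161193,
        1.1339894 , -0.07509721]), 'dq': array([-5.09682068e-04,  1.27574179e-03,  8.44622485e-04, -8.18319344e-05,
       -1.03509058e-04, -1.34969009e-03,  9.29788039e-04]), 'joint_efforts': array([ 9.61826336e-04, -6.67871904e+01,  9.86006297e-01, -3.14460218e+01,
       -6.02407311e-02,  4.29772201e-02,  1.88463505e-04]), 'position': array([0.15988117, 0.60370319, 0.24294472]), 'ee_rot': array([-4.05504959e-01, -3.11523531e+00,  2.46736323e-03]), 'force': array([0.35200335, 0.09224462, 0.8001191 ]), 'ft_torque': array([-0.00331533,  0.01001038, -0.01275917]), 'width': 0.9999232855806611}
scene {'vfov': 52.13321052497248, 'cx': 325.7280642711465, 'cy': 233.96409276443305, 'cam_to_world': array([[ 0.720103  , -0.54877827,  0.42461051,  0.19035855],
       [-0.69368373, -0.55530636,  0.45873492, -0.60625422],
       [-0.01595484, -0.6248818 , -0.78055633,  0.71768191],
       [ 0.        ,  0.        ,  0.        ,  1.        ]])}
side {'vfov': 44.85822891515585, 'cx': 318.28007837346627, 'cy': 242.063086060482, 'cam_to_world': array([[-0.93704069, -0.14662018,  0.31694995,  0.30761786],
       [-0.34836245,  0.45602312, -0.81895453,  0.45184672],
       [-0.02446124, -0.87780718, -0.47838918,  0.47903781],
       [ 0.        ,  0.        ,  0.        ,  1.        ]])}
wrist {'vfov': 65.70646984690485, 'cx': 318.0116370970373, 'cy': 240.2877014092556, 'T_tool_cam': array([[ 2.44328452e-04, -9.56185244e-01, -2.92762224e-01,
         7.89730960e-02],
       [ 9.99999964e-01,  2.66712949e-04, -3.65434539e-05,
        -8.25706279e-04],
       [ 1.13025788e-04, -2.92762205e-01,  9.56185274e-01,
        -1.40354554e-01],
       [ 0.00000000e+00,  0.00000000e+00,  0.00000000e+00,
         1.00000000e+00]])}
```

View pics/scene0.png

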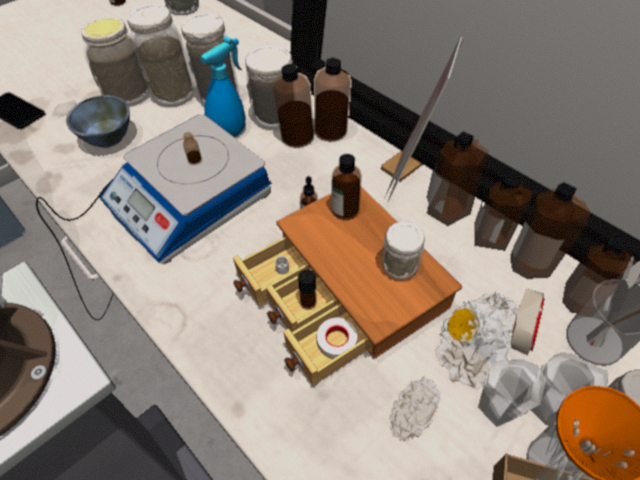

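View pics/side0.png

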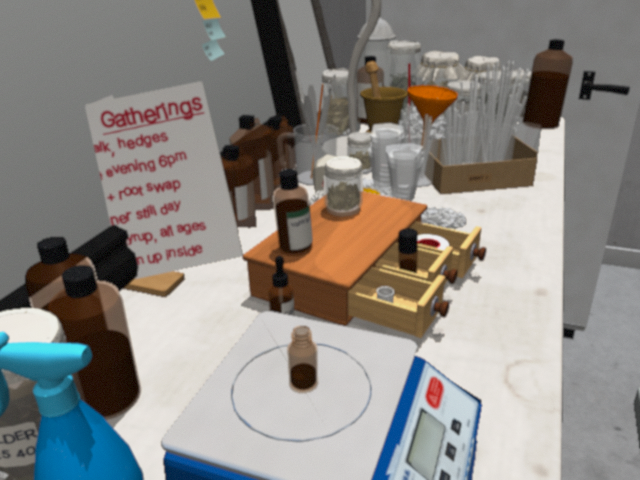

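View pics/wrist0.png

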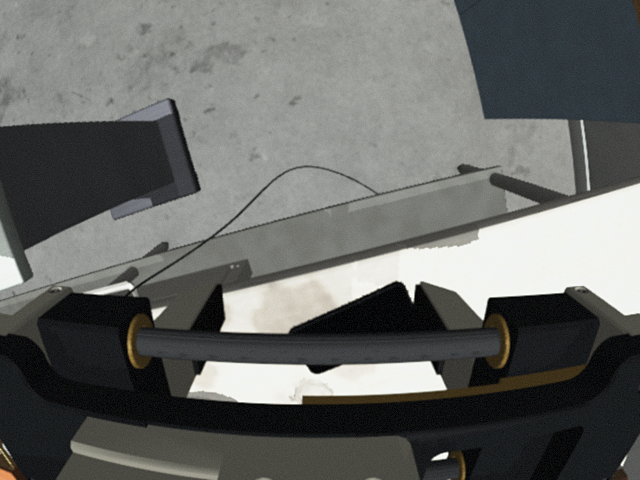

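The scene picture shows the roll-on in the middle drawer (308,288), the cap in the left one (282,265) and the tape in the right one (337,337). The knobs are near (239,287), (274,317) and (291,364). I'll zoom in to measure them.

Run:
```python
import cv2
im=cv2.imread("pics/scene0.png"); cv2.imwrite("pics/sz.png",cv2.resize(im[170:400,220:480],None,fx=3,fy=2.6,interpolation=cv2.INTER_CUBIC))
im=cv2.imread("pics/side0.png"); cv2.imwrite("pics/dz.png",cv2.resize(im[180:360,240:500],None,fx=3,fy=3,interpolation=cv2.INTER_CUBIC))
```

```text
(no output)
```

View pics/sz.png

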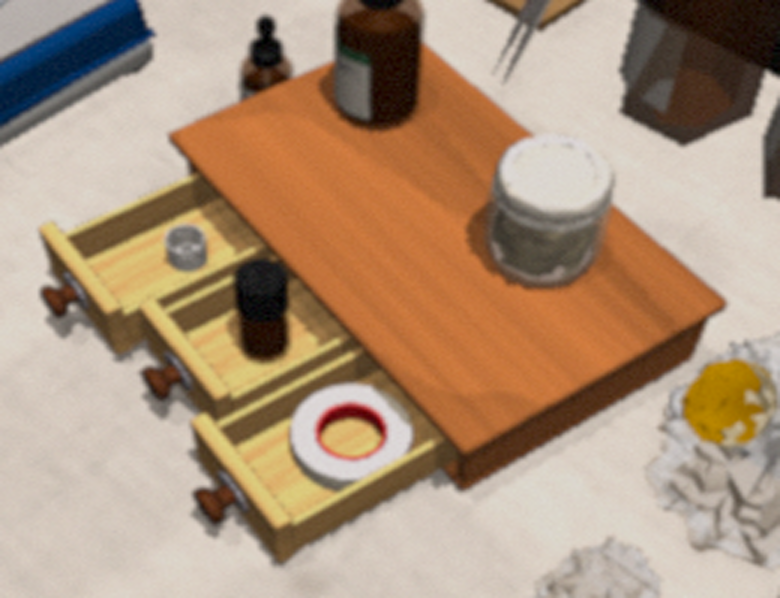

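View pics/dz.png

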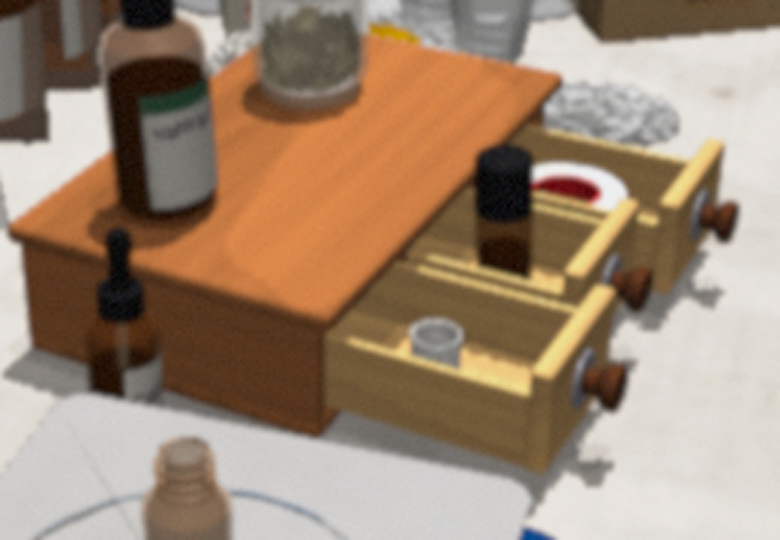

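```bash
cat > h.py <<'E'
from cell import arm
import numpy as np
def ray(n,u,v):
    m=arm.camera_model(n);f=240/np.tan(np.radians(m['vfov']/2));T=m['cam_to_world']
    d=T[:3,:3]@np.array([(u-m['cx'])/f,(v-m['cy'])/f,1]);return T[:3,3],d
def pl(n,u,v,z):
    o,d=ray(n,u,v);return o+d*(z-o[2])/d[2]
def proj(n,p):
    m=arm.camera_model(n);f=240/np.tan(np.radians(m['vfov']/2));q=np.linalg.inv(m['cam_to_world'])@np.append(p,1)
    return np.array([m['cx']+f*q[0]/q[2],m['cy']+f*q[1]/q[2]])
S=lambda x,y:(220+x/3,170+y/2.6)
D=lambda x,y:(240+x/3,180+y/3)
E
python3 - <<'E'
from h import *
np.set_printoptions(precision=4,suppress=True)
for k,p in dict(FL=(172,135),FR=(465,455),BR=(722,303)).items(): print(k,pl("scene",*S(*p),.076))
for k,p in dict(FL=(322,322),FR=(560,78),BL=(12,233)).items(): print(k,'side',pl("side",*D(*p),.076))
for k,p in dict(L=(52,299),M=(152,383),R=(205,503)).items(): print(k,pl("scene",*S(*p),.04))
for k,p in dict(L=(618,385),M=(642,288),R=(730,220)).items(): print(k,'side',pl("side",*D(*p),.04))
for k,p in dict(L=(42,228),L2=(112,310),M=(143,305),R=(195,420),R2=(283,522)).items(): print(k,'fronttop',pl("scene",*S(*p),.066))
for k,p in dict(rollbase=(265,345)).items(): print(k,pl("scene",*S(*p),.018))
print('rolltop',pl("scene",*S(262,275),.096))
E
```

```text
FL [ 0.4988 -0.1518  0.076 ]
FR [ 0.4493 -0.4233  0.076 ]
BR [ 0.6151 -0.4492  0.076 ]
FL side [ 0.4979 -0.1372  0.076 ]
FR side [ 0.45   -0.4061  0.076 ]
BL side [ 0.6572 -0.164   0.076 ]
L [ 0.3816 -0.1833  0.04  ]
M [ 0.3823 -0.2676  0.04  ]
R [ 0.3517 -0.3443  0.04  ]
L side [ 0.3786 -0.1825  0.04  ]
M side [ 0.3812 -0.2647  0.04  ]
R side [ 0.3497 -0.3426  0.04  ]
L fronttop [ 0.4029 -0.1532  0.066 ]
L2 fronttop [ 0.3918 -0.2278  0.066 ]
M fronttop [ 0.4057 -0.2364  0.066 ]
R fronttop [ 0.3748 -0.3135  0.066 ]
R2 fronttop [ 0.3644 -0.3878  0.066 ]
rollbase [ 0.4502 -0.2792  0.018 ]
rolltop [ 0.4521 -0.2799  0.096 ]
```

Run:
```python
from h import *
np.set_printoptions(precision=3,suppress=True)
a=np.radians(-10);X=np.array([np.cos(a),np.sin(a)]);Y=np.array([-np.sin(a),np.cos(a)])
def st(n,p): print(n,p,'s',p[:2]@X,'t',p[:2]@Y)
st('amber',pl("scene",*S(377,110),.076)); st('jar',pl("scene",*S(545,268),.076))
st('dropper',pl("scene",308,205,.0)); print('scalebottle',pl("scene",192,160,.06),'spray',pl("scene",228,130,0.0))
for n,p in dict(L=(.380,-.183,.04),M=(.3818,-.266,.04),R=(.3507,-.3435,.04),FL=(.4985,-.145,.07),FR=(.4495,-.415,.07),roll=(.451,-.2795,0)).items(): st(n,np.array(p))
for s,t in((.355,-.1145),(.355,-.277)): print(s*X+t*Y)
```

```text
amber [ 0.597 -0.219  0.076] s 0.6263580305648311 t -0.11172223717618676
jar [ 0.57  -0.37   0.076] s 0.625210115651956 t -0.26510477313593134
dropper [ 0.607 -0.107  0.   ] s 0.6160325316478406 t -0.0003671563594330578
scalebottle [0.49  0.099 0.06 ] spray [0.633 0.189 0.   ]
L [ 0.38  -0.183  0.04 ] s 0.40600456265768725 t -0.11423351128780054
M [ 0.382 -0.266  0.04 ] s 0.4221900153594645 t -0.19565998806801335
R [ 0.351 -0.344  0.04 ] s 0.40502022800997195 t -0.277383047251901
FL [ 0.498 -0.145  0.07 ] s 0.5161056506382906 t -0.056233507619805376
FR [ 0.45  -0.415  0.07 ] s 0.5147350787107636 t -0.33064036163878113
roll [ 0.451 -0.28   0.   ] s 0.4926829622664129 t -0.1969384388391266
[ 0.33  -0.174]
[ 0.302 -0.334]
```

```bash
python3 -m creep '[[[3,-4,1,0,0,-8,-1],[6,-8,2,0,0,-16,-1],[9,-12,3,0,0,-24,-1],[12,-16,3,0,0,-32,-1],[15,-20,3,0,0,-40,-1]]]' 20
python3 -m creep '[[[2,-4,0,0,0,-8,-1],[4,-8,0,0,0,-16,-1],[5,-12.5,0,0,0,-24,-1],[6,-17,0,0,0,-32,-1],[6,-21.5,0,0,0,-40,-1]]]'
python3 -c "
from h import *;print(arm.observe())"
```

```text
clock: 0.65
position: [0.3092, 0.4049, 0.2741]
ee_rot: [-1.454, -2.785, -0.001]
force: [0.7, 0.6, 0.9]
width: 0.615
clock: 1.15
position: [0.369, 0.1895, 0.2737]
ee_rot: [2.32, 2.118, 0.001]
force: [1.0, -0.5, 0.9]
width: 0.181
{'clock': 1.15, 'joints': array([-1.0305717 ,  0.0392972 ,  0.4507968 ,  2.02856458, -0.01911762,
        1.07722823, -0.66227887]), 'dq': array([ 0.33316681, -0.46913427,  0.38141322,  0.46833705,  0.19617933,
       -0.03088059, -0.75882625]), 'joint_efforts': array([ -3.59743193, -25.64625978,  -1.50177095, -31.14190936,
        -0.77657064,   0.14927787,   1.85064409]), 'position': array([0.36897067, 0.18948028, 0.27370666]), 'ee_rot': array([2.32018432e+00, 2.11756923e+00, 7.06703255e-04]), 'force': array([ 1.04324049, -0.45736752,  0.90340093]), 'ft_torque': array([-0.11336988,  0.00865035, -0.07320336]), 'width': 0.18140341970579274}
```

```bash
python3 -m creep '[[[0,-4.5,0,0,0,-5,-1],[0,-9,0,0,0,-5,-1],[0,-13.5,0,0,0,-5,-1],[0,-18,0,0,0,-5,-1],[0,-22.5,0,0,0,-5,-1]]]'
python3 -m creep '[[[-1,-4,0,0,0,0,-1],[-2,-8,0,0,0,0,-1],[-3,-12,0,0,0,0,-1],[-3.9,-13.9,0,0,0,0,-1],[-3.9,-13.9,0,0,0,0,-1]]]'
python3 -c "
from h import *;o=arm.observe();print(o['joints'],o['position'],o['ee_rot'],o['force'])"
```

```text
clock: 1.65
position: [0.3677, -0.0353, 0.2738]
ee_rot: [-2.403, -2.023, -0.001]
force: [1.1, -0.0, 1.2]
width: 0.0
clock: 2.15
position: [0.3278, -0.1749, 0.2737]
ee_rot: [-2.408, -2.017, -0.001]
force: [0.5, 0.6, 0.1]
width: 0.005
[-0.66168327 -0.14046811  0.94282409  2.13107965  0.12675536  1.0967082
  0.04167044] [ 0.32778956 -0.17486157  0.27367127] [-2.40834765e+00 -2.01652381e+00 -1.04589648e-03] [0.48149557 0.57563859 0.08578304]
```

```bash
python3 -m creep '[[[0,0,-4,0,0,0,-1],[0,0,-8,0,0,0,-1],[0,0,-12,0,0,0,-1],[0,0,-16,0,0,0,-1],[0,0,-16,0,0,0,-1]]]'
python3 - <<'E'
from h import *
import cv2
o=arm.observe();print(o['joints'],o['position'],o['ee_rot'],o['force'])
for n in("scene","side"): cv2.imwrite(f"pics/{n}1.png",arm.get_image(n)[:,:,::-1])
a=cv2.imread("pics/scene1.png")[150:400,160:460];b=cv2.imread("pics/side1.png")[150:400,240:540]
cv2.imwrite("pics/c1.png",cv2.resize(np.hstack([a,b]),(800,333)))
E
```

```text
clock: 2.65
position: [0.3259, -0.172, 0.1101]
ee_rot: [-2.402, -2.016, 0.013]
force: [-0.0, -0.2, 0.7]
width: 0.008
[-0.42723354  0.31772702  0.96398097  2.3621894  -0.42934021  0.64810846
  0.69046844] [ 0.32587592 -0.17200567  0.11011127] [-2.40157727 -2.01573202  0.01286792] [-0.03748688 -0.24524206  0.70458424]
```

View pics/c1.png

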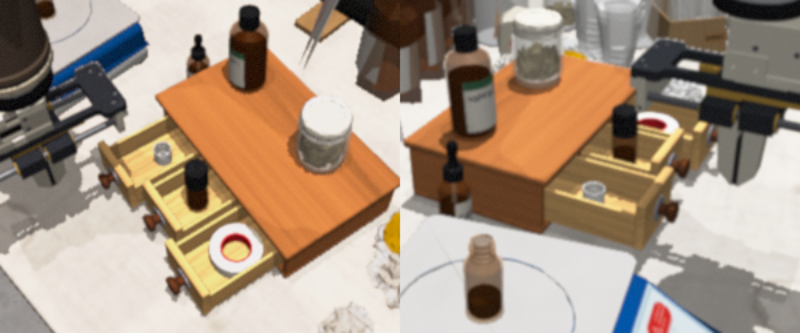

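The fingers are in front of the left knob with clear space around them, and nothing has been disturbed. I'll go down further.

```bash
python3 -m creep '[[[0,0,-2,0,0,0,-1],[0,0,-4,0,0,0,-1],[0,0,-6,0,0,0,-1],[0,0,-6,0,0,0,-1],[0,0,-6,0,0,0,-1]]]'
python3 -c "
from h import *;o=arm.observe();print(o['joints'],o['position'],o['ee_rot'],o['force'])"
```

```text
clock: 3.25
position: [0.3308, -0.1722, 0.0557]
ee_rot: [2.401, 2.023, 0.005]
force: [0.2, -0.0, -0.2]
width: 0.004
[-0.24155667  0.42891607  0.75921592  2.40543497 -0.64349431  0.50097129
  0.88107768] [ 0.33079605 -0.17220917  0.05567749] [2.40095462 2.02319037 0.00459892] [ 0.18352808 -0.00415313 -0.17575897]
```

```bash
python3 -m creep '[[[1,-0.4,-0.2,0,0,0,-1],[2,-0.6,-0.2,0,0,0,-1],[2.5,-0.7,-0.2,0,0,0,-1],[3,-0.8,-0.2,0,0,0,-1],[3.5,-0.9,-0.2,0,0,0,-1]]]'
python3 -m creep '[[[0.7,-0.12,0,0,0,0,-1],[1.4,-0.25,0,0,0,0,-1],[2.1,-0.37,0,0,0,0,-1],[2.8,-0.49,0,0,0,0,-1],[3.5,-0.62,0,0,0,0,-1]]]'
python3 - <<'E'
from h import *
import cv2
o=arm.observe();print(o['position'],o['ee_rot'],o['force'])
for n in("scene","side"): cv2.imwrite(f"pics/{n}2.png",arm.get_image(n)[:,:,::-1])
a=cv2.imread("pics/scene2.png")[150:400,160:460];b=cv2.imread("pics/side2.png")[150:400,240:540]
cv2.imwrite("pics/c2.png",cv2.resize(np.hstack([a,b]),(800,333)))
E
```

```text
clock: 3.75
position: [0.3643, -0.1814, 0.0517]
ee_rot: [-2.403, -2.023, 0.001]
force: [-1.9, 0.9, 0.7]
width: 0.005
clock: 4.25
position: [0.3997, -0.1876, 0.0516]
ee_rot: [-2.403, -2.023, 0.0]
force: [-1.9, 1.8, 1.2]
width: 0.007
[ 0.39972137 -0.1875963   0.05164348] [-2.40318312e+00 -2.02285393e+00  1.14339623e-04] [-1.94995589  1.78727752  1.17381444]
```

View pics/c2.png

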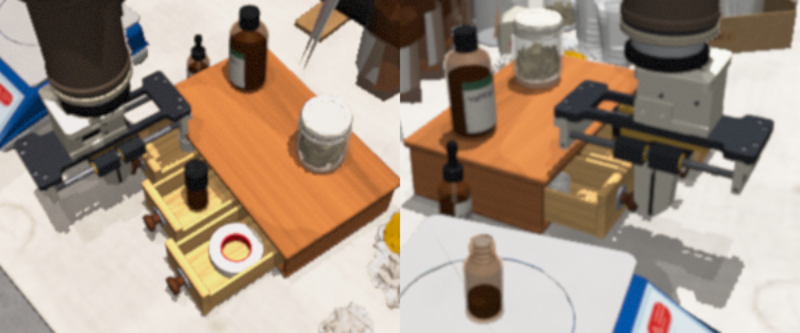

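The left drawer is moving in with the fingers on its knob, at about 2 N. The bottle is still standing, so I'll continue.

```bash
python3 -m creep '[[[0.7,-0.12,0,0,0,0,-1],[1.4,-0.25,0,0,0,0,-1],[2.1,-0.37,0,0,0,0,-1],[2.8,-0.49,0,0,0,0,-1],[3.5,-0.62,0,0,0,0,-1]]]'
python3 -m creep '[[[0.4,-0.07,0,0,0,0,-1],[0.8,-0.14,0,0,0,0,-1],[1.1,-0.19,0,0,0,0,-1],[1.4,-0.25,0,0,0,0,-1],[1.4,-0.25,0,0,0,0,-1]]]'
python3 - <<'E'
from h import *
import cv2
o=arm.observe();print(o['position'],o['ee_rot'],o['force'])
for n in("scene","side"): cv2.imwrite(f"pics/{n}3.png",arm.get_image(n)[:,:,::-1])
a=cv2.imread("pics/scene3.png")[150:400,160:460];b=cv2.imread("pics/side3.png")[150:400,240:540]
cv2.imwrite("pics/c3.png",cv2.resize(np.hstack([a,b]),(800,333)))
E
```

```text
clock: 4.85
position: [0.4348, -0.194, 0.0517]
ee_rot: [2.404, 2.023, -0.0]
force: [-2.7, -0.9, 0.1]
width: 0.001
clock: 5.35
position: [0.4488, -0.1965, 0.0518]
ee_rot: [2.403, 2.023, 0.0]
force: [0.3, -0.5, 0.0]
width: 0.004
[ 0.44876874 -0.19645872  0.05179789] [2.40303840e+00 2.02278647e+00 4.61324161e-04] [ 0.32196438 -0.51684789  0.04951653]
```

View pics/c3.png

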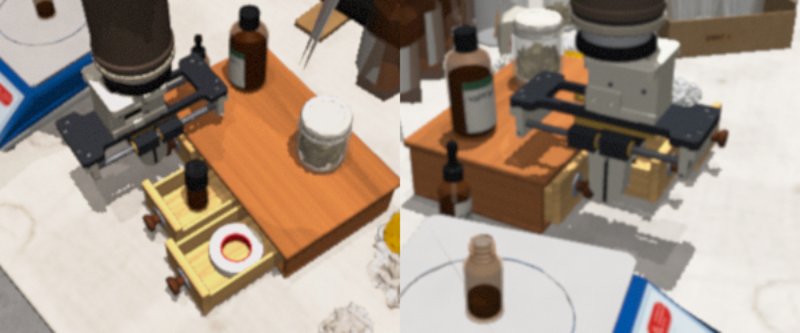

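```bash
python3 -m creep '[[[0.3,-0.05,0,0,0,0,-1],[0.6,-0.1,0,0,0,0,-1],[0.8,-0.14,0,0,0,0,-1],[0.8,-0.14,0,0,0,0,-1]]]'
```

```text
clock: 5.85
position: [0.4532, -0.1971, 0.0513]
ee_rot: [-2.401, -2.018, 0.003]
force: [-12.3, 2.0, 8.8]
width: 0.005
```

```bash
python3 -m creep '[[[0.2,-0.04,0,0,0,0,-1],[0.4,-0.07,0,0,0,0,-1],[0.4,-0.07,0,0,0,0,-1]]]'
```

```text
clock: 6.15
position: [0.4535, -0.1971, 0.0508]
ee_rot: [-2.398, -2.013, 0.007]
force: [-22.9, 3.6, 17.2]
width: 0.007
```

The force rises with no further travel, so the drawer is at its stop. I'll back off and look.

```bash
python3 -m creep '[[[-1.2,0.2,0,0,0,0,-1],[-3,0.5,0,0,0,0,-1],[-6,1.1,0,0,0,0,-1],[-9,1.6,0,0,0,0,-1],[-12,2.1,0,0,0,0,-1]]]'
python3 - <<'E'
from h import *
import cv2
o=arm.observe();print(o['clock'],o['joints'],o['position'],o['force'])
for n in("scene","side"): cv2.imwrite(f"pics/{n}4.png",arm.get_image(n)[:,:,::-1])
a=cv2.imread("pics/scene4.png")[150:400,160:460];b=cv2.imread("pics/side4.png")[150:400,240:540]
cv2.imwrite("pics/c4.png",cv2.resize(np.hstack([a,b]),(800,333)))
E
```

```text
clock: 6.65
position: [0.3398, -0.1774, 0.0519]
ee_rot: [2.402, 2.023, 0.001]
force: [-0.8, -0.3, 1.2]
width: 0.006
6.65 [-0.22594736  0.45144594  0.7484836   2.38376785 -0.65657468  0.50773431
  0.89126191] [ 0.33975391 -0.17743762  0.05186879] [-0.80983989 -0.26840012  1.21110083]
```

View pics/c4.png

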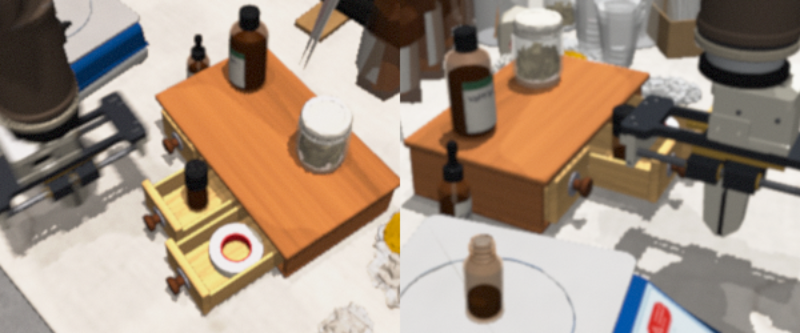

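Run:
```python
import cv2
a=cv2.imread("pics/side4.png")[230:330,300:430];cv2.imwrite("pics/z4.png",cv2.resize(a,None,fx=6,fy=6,interpolation=cv2.INTER_CUBIC))
a=cv2.imread("pics/scene4.png")[210:290,260:340];cv2.imwrite("pics/z4s.png",cv2.resize(a,None,fx=7,fy=7,interpolation=cv2.INTER_CUBIC))
```

```text
(no output)
```

View pics/z4.png

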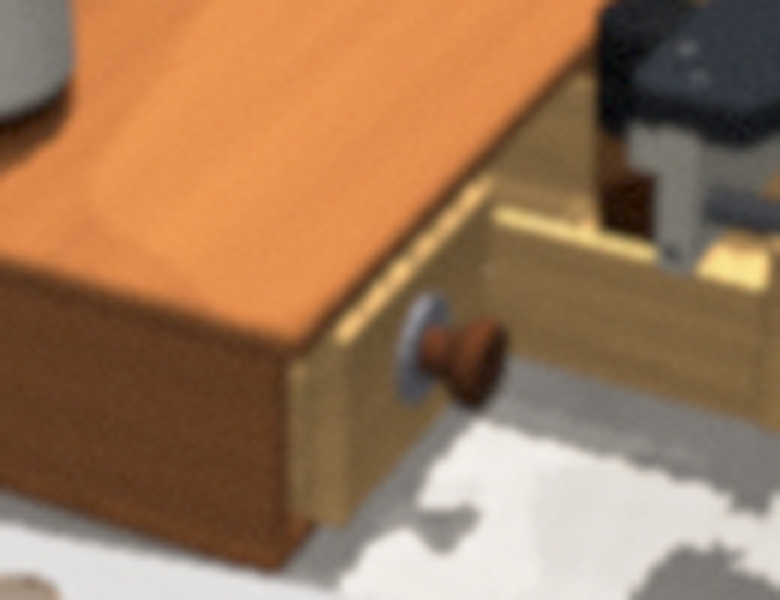

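View pics/z4s.png

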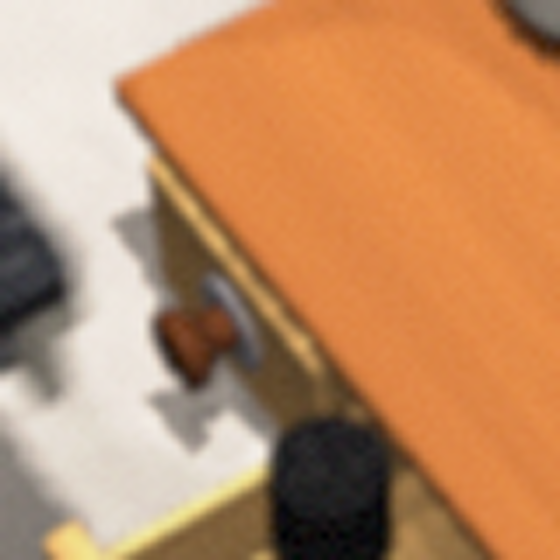

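Run:
```python
from h import *
np.set_printoptions(precision=4,suppress=True)
a=np.radians(-10);X=np.array([np.cos(a),np.sin(a)]);Y=np.array([-np.sin(a),np.cos(a)])
def st(n,p): print(n,p,'s %.4f t %.4f'%(p[:2]@X,p[:2]@Y))
Z=lambda x,y:(300+x/6,230+y/6)
ZS=lambda x,y:(260+x/7,210+y/7)
st('knob side',pl('side',*Z(492,362),.04)); st('knob scene',pl('scene',*ZS(178,352),.04))
st('chest bottom corner',pl('side',*Z(283,568),.0))
st('front bottom outer corner side',pl('side',*Z(342,522),.014)); st('inner',pl('side',*Z(300,512),.014))
st('front top outer side',pl('side',*Z(342,343),.066))
st('front top scene outer L',pl('scene',*ZS(150,165),.066)); 
st('board corner scene',pl('scene',*ZS(118,88),.07)); 
# before
st('front bottom outer corner before',pl('side',*D(545,470),.014)); st('inner',pl('side',*D(530,465),.014))
```

```text
knob side [ 0.4678 -0.1975  0.04  ] s 0.4950 t -0.1133
knob scene [ 0.4705 -0.2011  0.04  ] s 0.4983 t -0.1163
chest bottom corner [ 0.5055 -0.1597 -0.    ] s 0.5255 t -0.0695
front bottom outer corner side [ 0.4924 -0.1623  0.014 ] s 0.5131 t -0.0744
inner [ 0.5025 -0.163   0.014 ] s 0.5231 t -0.0733
front top outer side [ 0.4909 -0.1561  0.066 ] s 0.5105 t -0.0685
front top scene outer L [ 0.4917 -0.1695  0.066 ] s 0.5137 t -0.0816
board corner scene [ 0.5001 -0.1481  0.07  ] s 0.5183 t -0.0590
front bottom outer corner before [ 0.4016 -0.1478  0.014 ] s 0.4212 t -0.0759
inner [ 0.4084 -0.1492  0.014 ] s 0.4281 t -0.0760
```

The left drawer is shut: its front's outer face is about 12 mm ahead of the chest face against 10 mm of front thickness, and it met a hard stop. Next I'll lift and shift to the right drawer.

```bash
python3 -m creep '[[[0,0,3,0,0,0,-1],[0,0,6,0,0,0,-1],[0,0,8,0,0,0,-1],[-0.7,-3.5,8,0,0,0,-1],[-1.5,-7,8,0,0,0,-1]]]'
python3 -m creep '[[[-0.7,-3.5,0,0,0,0,-1],[-1.4,-6.5,0,0,0,0,-1],[-1.8,-8.5,0,0,0,0,-1],[-1.8,-8.8,0,0,0,0,-1],[-1.8,-8.8,0,0,0,0,-1]]]'
python3 -m creep '[[[0,0,-2.5,0,0,0,-1],[0,0,-5,0,0,0,-1],[0,0,-7,0,0,0,-1],[0,0,-8,0,0,0,-1],[0,0,-8,0,0,0,-1]]]'
python3 - <<'E'
from h import *
import cv2
o=arm.observe();p=o['position'];a=np.radians(-10);X=np.array([np.cos(a),np.sin(a)]);Y=np.array([-np.sin(a),np.cos(a)])
print(o['joints'],p,o['force'],p[:2]@X,p[:2]@Y)
for n in("scene","side"): cv2.imwrite(f"pics/{n}5.png",arm.get_image(n)[:,:,::-1])
a=cv2.imread("pics/scene5.png")[150:400,160:460];b=cv2.imread("pics/side5.png")[150:400,240:540]
cv2.imwrite("pics/c5.png",cv2.resize(np.hstack([a,b]),(800,333)))
E
```

```text
clock: 7.25
position: [0.3282, -0.247, 0.1327]
ee_rot: [2.393, 2.031, 0.003]
force: [0.4, -1.5, 1.1]
width: 0.005
clock: 7.75
position: [0.3076, -0.3359, 0.1318]
ee_rot: [2.404, 2.021, -0.0]
force: [0.5, 0.3, -0.4]
width: 0.006
clock: 8.25
position: [0.3072, -0.3342, 0.051]
ee_rot: [-2.401, -2.023, 0.0]
force: [0.2, -0.2, 0.7]
width: 0.008
[ 0.16937169  0.54086691  0.7386801   2.22060862 -0.65205976  0.60799572
  1.22223147] [ 0.30724227 -0.33420701  0.05100055] [ 0.15977697 -0.17659905  0.70586055] 0.36060900607013896 -0.27577759308489463
```

View pics/c5.png

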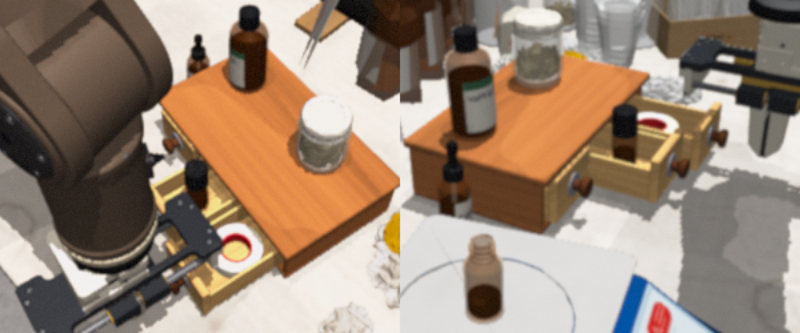

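The fingers are lined up with the right knob, and the bottle, tape and middle drawer are unchanged. Next I'll push the right drawer.

```bash
python3 -m creep '[[[1,-0.25,0.1,0,0,0,-1],[1.8,-0.42,0.1,0,0,0,-1],[2.3,-0.5,0.1,0,0,0,-1],[2.8,-0.6,0.1,0,0,0,-1],[3.4,-0.7,0.1,0,0,0,-1]]]'
python3 -m creep '[[[0.7,-0.12,0,0,0,0,-1],[1.4,-0.25,0,0,0,0,-1],[2.1,-0.37,0,0,0,0,-1],[2.8,-0.49,0,0,0,0,-1],[3.5,-0.62,0,0,0,0,-1]]]'
python3 - <<'E'
from h import *
import cv2
for n in("scene","side"): cv2.imwrite(f"pics/{n}6.png",arm.get_image(n)[:,:,::-1])
a=cv2.imread("pics/scene6.png")[150:400,160:460];b=cv2.imread("pics/side6.png")[150:400,240:540]
cv2.imwrite("pics/c6.png",cv2.resize(np.hstack([a,b]),(800,333)))
E
```

```text
clock: 8.85
position: [0.3413, -0.3425, 0.0528]
ee_rot: [-2.404, -2.022, 0.0]
force: [-2.3, 0.0, 1.2]
width: 0.007
clock: 9.35
position: [0.3768, -0.3487, 0.0527]
ee_rot: [-2.403, -2.023, -0.0]
force: [-2.3, 0.9, 1.8]
width: 0.004
```

View pics/c6.png

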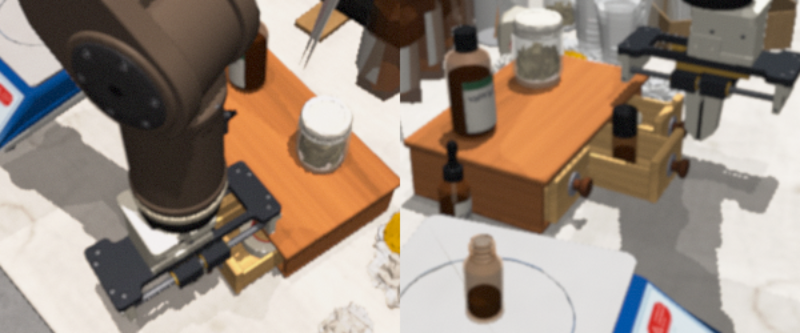

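The right drawer is going in cleanly. I'll continue.

```bash
python3 -m creep '[[[0.7,-0.12,0,0,0,0,-1],[1.4,-0.25,0,0,0,0,-1],[2.1,-0.37,0,0,0,0,-1],[2.8,-0.49,0,0,0,0,-1],[3.5,-0.62,0,0,0,0,-1]]]'
python3 -m creep '[[[0.4,-0.07,0,0,0,0,-1],[0.8,-0.14,0,0,0,0,-1],[1.1,-0.19,0,0,0,0,-1],[1.4,-0.25,0,0,0,0,-1],[1.4,-0.25,0,0,0,0,-1]]]'
```

```text
clock: 9.95
position: [0.4119, -0.3549, 0.0527]
ee_rot: [-2.404, -2.023, -0.0]
force: [-2.4, 0.6, 0.1]
width: 0.001
clock: 10.45
position: [0.4252, -0.3573, 0.0527]
ee_rot: [-2.403, -2.023, 0.0]
force: [0.1, 0.2, -0.2]
width: 0.008
```

```bash
python3 -m creep '[[[0.3,-0.05,0,0,0,0,-1],[0.6,-0.1,0,0,0,0,-1],[0.9,-0.16,0,0,0,0,-1],[0.9,-0.16,0,0,0,0,-1]]]'
python3 -m creep '[[[0.2,-0.04,0,0,0,0,-1],[0.3,-0.05,0,0,0,0,-1],[0.3,-0.05,0,0,0,0,-1]]]'
```

```text
clock: 10.85
position: [0.4263, -0.3575, 0.052]
ee_rot: [-2.399, -2.01, 0.006]
force: [-26.7, 8.5, 19.4]
width: 0.002
clock: 11.15
position: [0.4265, -0.3575, 0.0519]
ee_rot: [-2.398, -2.006, 0.008]
force: [-35.8, 10.2, 26.7]
width: -0.001
```

```bash
python3 -m creep '[[[-1.2,0.2,0,0,0,0,-1],[-3,0.5,0,0,0,0,-1],[-6,1.1,0,0,0,0,-1],[-9,1.6,0,0,0,0,-1],[-12,2.1,0,0,0,0,-1]]]'
python3 -m creep '[[[0,0,4,0,0,0,-1],[0,0,8,0,0,0,-1],[-2,-3,12,0,0,0,-1],[-3,-7,16,0,0,0,-1],[-3,-11,16,0,0,0,-1]]]'
python3 -m creep '[[[0,-4,0,0,0,0,-1],[0,-8,0,0,0,0,-1],[0,-8,0,0,0,0,-1]]]'
python3 - <<'E'
from h import *
import cv2
o=arm.observe();print(o['clock'],o['position'],o['force'])
for n in("scene","side"): cv2.imwrite(f"pics/{n}7.png",arm.get_image(n)[:,:,::-1])
a=cv2.imread("pics/scene7.png")[170:400,220:480];b=cv2.imread("pics/side7.png")[170:400,240:500]
cv2.imwrite("pics/c7.png",cv2.resize(a,None,fx=3,fy=2.6,interpolation=2));cv2.imwrite("pics/d7.png",cv2.resize(b,None,fx=3,fy=2.6,interpolation=2))
E
```

```text
clock: 11.65
position: [0.3168, -0.3386, 0.053]
ee_rot: [2.402, 2.022, 0.0]
force: [-0.1, -0.2, -0.5]
width: 0.008
clock: 12.15
position: [0.2881, -0.4501, 0.217]
ee_rot: [2.397, 2.021, 0.004]
force: [1.6, 0.8, 0.6]
width: 0.002
clock: 12.45
position: [0.2859, -0.5336, 0.2132]
ee_rot: [2.404, 2.017, -0.006]
force: [0.3, -0.1, -0.4]
width: 0.003
12.45 [ 0.28591609 -0.53364947  0.21322236] [ 0.32156135 -0.06507979 -0.43766571]
```

View pics/c7.png

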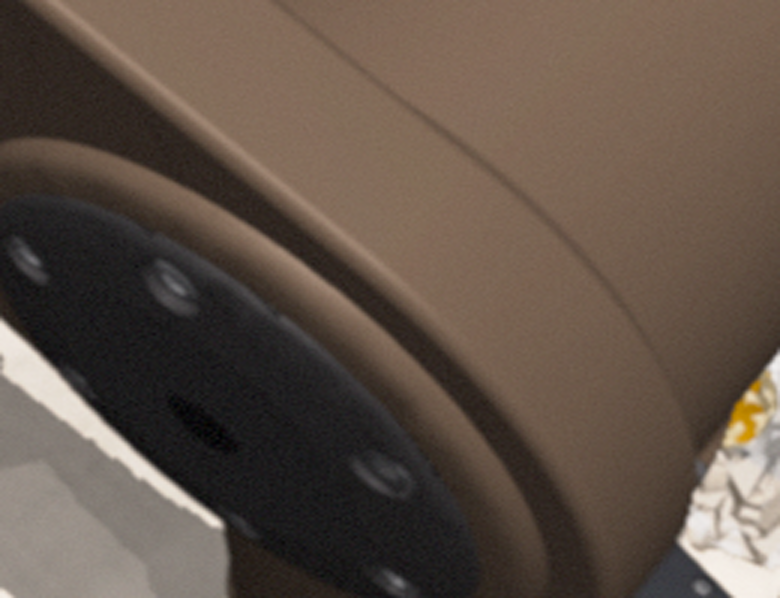

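View pics/d7.png

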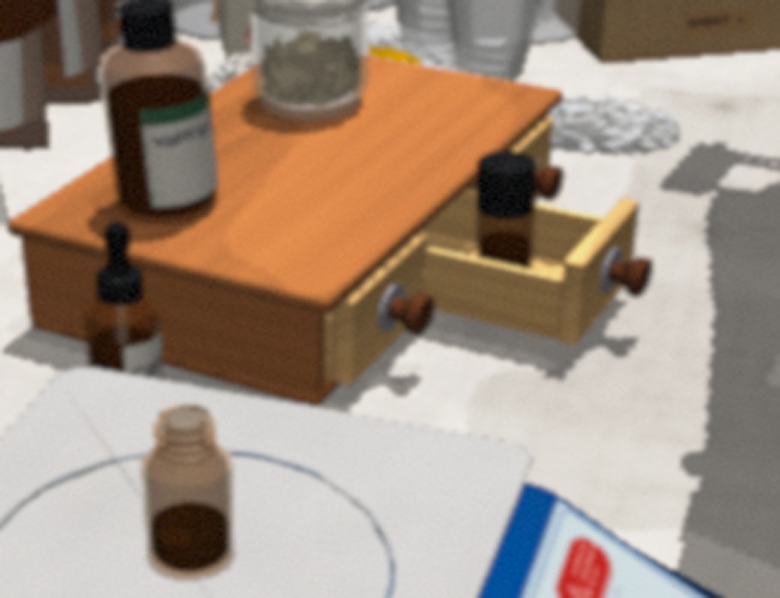

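The side view shows both drawers shut, and the middle drawer, bottle, jar, amber and dropper standing as before. The arm hides the scene camera, so I'll clear it for a final check.

```bash
python3 -m creep '[[[1,4,2,0,0,0,-1],[2,8,4,0,0,0,-1],[3,12,5,0,0,0,-1],[4,16,5,0,0,0,-1],[4,20.5,5,0,0,0,-1]]]'
python3 -m creep '[[[0,4.5,0,0,0,0,-1],[0,9,0,0,0,0,-1],[0,13.5,0,0,0,0,-1],[0,17,0,0,0,0,-1],[0,17,0,0,0,0,-1]]]'
python3 - <<'E'
from h import *
import cv2
o=arm.observe();print(o['clock'],o['position'],o['force'])
cv2.imwrite("pics/scene8.png",arm.get_image("scene")[:,:,::-1])
a=cv2.imread("pics/scene8.png")[170:400,220:480]
cv2.imwrite("pics/c8.png",cv2.resize(a,None,fx=3,fy=2.6,interpolation=2))
E
```

```text
clock: 13.05
position: [0.3287, -0.3209, 0.2626]
ee_rot: [2.4, 2.026, 0.002]
force: [0.7, 1.1, 1.8]
width: 0.005
clock: 13.55
position: [0.3267, -0.1472, 0.2623]
ee_rot: [-2.391, -2.033, -0.005]
force: [1.3, 0.6, -0.2]
width: 0.001
13.55 [ 0.32669991 -0.14723038  0.26229647] [ 1.32283669  0.56240977 -0.16948605]
```

View pics/c8.png

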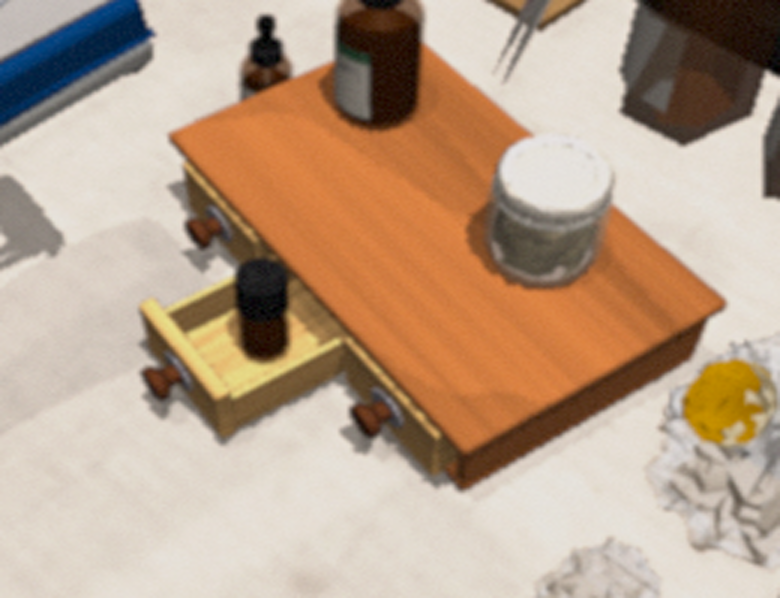

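Run:
```python
from h import *
a=np.radians(-10);X=np.array([np.cos(a),np.sin(a)])
for p in((198,233),(364,419),(152,383)): print(pl("scene",*S(*p),.04)[:2]@X)
print(arm.sign_off())
```

```text
0.4998257006442454
0.500148708315644
0.4229068952644832
the job is handed in; nothing more can be done
None
```

I pushed the left drawer (cap) and the right drawer (tape) shut with the closed fingertips on their knobs. The middle drawer, with the roll-on bottle in it, was left alone. I handed the job in at about 13.6 s.

- **Shut:** each drawer met a hard stop, with the wrist force rising and no further travel. In the last picture both knob faces sit level with each other to within about 0.5 mm. The calibration is only good to about 2 mm, so the firm stop is the stronger evidence that they are fully home.
- **Left alone:** in the last picture the middle knob is where it started, within 1 mm. The roll-on, jar, amber bottle and dropper appear at the same places as in the first picture.
- **Forces:** the end push was about 23 N on the left drawer and about 46 N in total on the right, well under the 120 N wrist limit. About 27 N of the right push was upward. The contact looked to be at the fingertips, but I have no separate measurement of load on the gripper's body.
- **Not checked:** the cap and tape are out of sight inside the shut drawers, so I could not confirm how they lie now.

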